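Take the inspection lamp off charge and lay it in its rest

TASK

Get the inspection lamp ready to look over the mirror: draw it by its head straight up the slope out of the raked charger, past the spring catch, and lay it gently on the blue rubber mat and let go. Then take it afresh by the barrel and set it gently in the green lamp rest, head down in the front cup, tail in the V, lens towards the mirror, and let go. Leave the mirror stand, lap, brass mount and eyepiece where they are.

Things in the scene. Friction and masses are not known exactly. Their poses are not given: they have to be found in the camera images.
- lamp: Inspection lamp (torch), 170 mm, 0.24 kg; origin mid-length on its axis, +x to the lens. Black octagonal head x +40 to +85 mm, 40 mm across flats (flats square to y and z); aluminium barrel 28 mm thick, x -48 to +40; groove 2.5 mm deep, x -60 to -48; tail cap 28 mm thick to x -85. It starts in the charger, y level, only the head and 8 mm of barrel out. Lying flat, its tail sinks 3 degrees.
- lamp_head (a point): Centre of the lamp's head, on the axis 62.5 mm ahead of the lamp's origin; same axes as the lamp. The lamp's centre of mass lies on the axis between the two, about 14 mm ahead of the lamp's origin.
- lamp_tail (a point): Centre of the lamp's tail face, on the axis 85 mm behind the lamp's origin.
- charger: Charger screwed to the counter: grey base 160 x 86 x 14 mm, origin under it, z up; white 50 mm square tube raked 45 degrees, its mouth's upper edge 136 mm above the counter. Its well, 32 mm wide, 117 deep, opens along the charger's (-0.707, 0, 0.707): draw the lamp out that way. A sprung ball in the lamp's groove takes 9 to 14 N to pass in the first 6 mm, then drags at 7 N, easing to nothing.
- charger_seat (a point): Centre of the lamp's tail face when the lamp is fully in the charger, 34 mm above the counter. The head's centre is then 138 mm and its highest corner 168 mm above the counter.
- mat: Blue rubber mat fixed on the counter, 200 x 200 mm, 6 mm thick. Origin at the centre of its underside.
- rest: Lamp rest screwed to the counter: green base 200 x 84 x 10 mm, origin under its centre, z up. The lamp lies level in it and shines along the rest's +x: head in the front cup, tail cap in a V saddle with 45 degree faces (x -80 to -64 mm, arm tops 74 mm above the counter, 54 mm over the arms). Between them 100 mm of clear space over the base for the hand.
- rest_seat (a point): Where the lamp's origin belongs when it lies in the rest: 70 mm above the counter over the rest's origin; same axes as the rest; the lamp's x axis must point along its +x.
- rest_cup (a point): Where the centre of the lamp's head belongs, 62.5 mm ahead of rest_seat. The aluminium cup there is open at the top and back, rest x +36 to +92 mm, 52 mm wide inside between 8 mm cheeks; floor 50 mm and cheek tops 86 mm above the counter; a low front lip (inner face at rest x +89 mm, top 60 mm above the counter).
- mirror_stand: Loose bystander: spring clip stand pinching a concave mirror blank 64 mm in diameter, on an 80 mm round base, 104 mm high. It stands about 0.19 m ahead of the rest's origin (along the rest's +x). Origin under the base.
- lap: Loose bystander: pale blue ceramic lap, a disc 90 mm in diameter and 22 mm thick with a steel stub, 36 mm high in all. Origin under its centre.
- optical_mount: Loose bystander: brass ring mount on a 50 x 64 mm base, 75 mm high. Origin under the base.
- eyepiece: Loose bystander: black eyepiece with a smoked glass lens, standing upright, 44 mm in diameter, 53 mm high. Origin under its centre.
There are look-alikes about, which are no part of the job. Of the things that look like the charger, take the one that is farthest to the robot's left at the start. There is more than one size of the lamp; the one meant has the size given above.

How it is judged:
By the outcome, as a careful person would: the job done as asked, in the order asked, and still so for the second after the job is handed in, with the robot touching nothing.
It also fails if it takes over 61 s, if anything falls off the work surface, if the arm or the gripper's body presses on something with over 40 N, if the wrist force passes 120 N, or if a joint passes its speed limit or range.

ROBOT

A 6-joint arm with a two-finger parallel gripper is mounted at the origin on the work surface. World frame = base frame: x ahead of the robot, y to its left, z up, the work surface at z = 0. Lengths are in m, angles in rad, forces in N, time in s.
With the tool pointing down it reaches from about 0.35 to 0.975 m from the base axis. Payload 7.1 kg.
Tool frame: the origin (TCP) lies midway between the tips of the shut fingers; the grasp point (between the pads) lies 19 mm behind it; z points along the fingers, y is the line along which they close (so a half turn about z gives the same grasp; the last joint's range is limited). The gripper opens to 88 mm and grips with 3 to 60 N. Pads are 20 mm wide; open, the fingers measure 115 mm over their backs; the gripper's body (75 mm by 178 mm) begins 61 mm behind the grasp point.
Start: joints at [1.281, 0.423, 1.63, -0, 1.089, -0.019], TCP at [0.167, 0.602, 0.223] pointing down, gripper open.
Joint ranges: [-3, 3], [-0.9, 2.11], [0.09, 2.58], [-1.31, 4.45], [0.11, 2.69], [-2.54, 2.54]. Speed limits (rad/s): [2.39, 2.39, 3.01, 3.14, 3.14, 3.14].

INTERFACE

Orientations are given as a unit quaternion [w, x, y, z].
In Python, from station import move_pose, movel, movej, command_gripper, wait, inverse_kinematics, read_camera, camera_info, MotionError, job_done, get_time, get_joint_pos, get_qvel, get_effort, get_tcp_pos, get_ee_rot, get_ft_force, get_ft_torque, get_grip_width, get_finger_force gives the robot as it stands. Calls block until the motion is done:
- move_pose(position, orientation): joint-space move of the TCP to a pose.
- movel(position, frame=None, v=0.15, until_force=None): straight line of the TCP; frame=None keeps the orientation; v is the mean speed in m/s. With until_force (N) it stops when the force on the tool has changed by that much, and returns True; else False.
- movej(angles): joint-space move.
- command_gripper(opening): opening from 0.0 (shut) to 1.0 (fully open); the grip force is fixed at half the most; returns when the fingers have stopped.
- wait(seconds).
- inverse_kinematics(position, orientation): joint angles nearest the present ones, or None.
- read_camera(name): name is "side" or "top"; returns the picture (384x512x3 uint8, red, green, blue); there is no depth.
- camera_info(name): a dict with "intrinsics" (3x3 intrinsics, pixels), "dist" ([k1, k2, p1, p2, k3] as OpenCV has them; the pictures are not rectified), "T" (4x4, takes a point from camera to world coordinates). Camera axes: x right, y up, looking along -z (the intrinsics and any distortion apply to the point x, -y, -z); pixel columns grow to the right and rows downward; lengths in m; the calibration is good to about 2 mm. A picture is of the moment at which its call begins. camera_info takes no time and is no camera call.
A pose or a line that the arm cannot do raises MotionError and nothing moves.
- job_done(): hands the job in; it is judged then, once.
Readings, each from a call of its own:
- get_time(): time.
- get_joint_pos(): joint angles.
- get_qvel(): joint speeds.
- get_effort(): joint torques, N m.
- get_tcp_pos(): TCP position.
- get_ee_rot(): TCP orientation.
- get_ft_force(): force on the tool from outside, world axes, zero at the start.
- get_ft_torque(): the same for the moment, N m.
- get_grip_width(): opening from 0.0 (shut) to 1.0 (fully open).
- get_finger_force(): force on a finger pad.
Only numpy, scipy, OpenCV 4.12 (cv2) and the standard library are available. Lean on these libraries where they do the work, as an engineer would, in place of code of your own. Each camera call takes 0.05 s, during which the arm holds its last target. There are 200 camera calls.

## Working session

There is one attempt and no reset: what is moved stays moved. The work goes in short steps, each a Python script; the robot and the scene stay as the last script left them, time stands still between calls to the robot, and variables do not carry over. Pictures are saved under pics/ and viewed, at most 10 in all, crops included, and the job is handed in when it is done.

```bash
mkdir -p pics; ls
python3 - <<'E'
from station import *
import cv2,numpy as np
np.set_printoptions(precision=4,suppress=True)
for n in("side","top"):
    im=read_camera(n);cv2.imwrite(f"pics/{n}0.png",cv2.cvtColor(im,cv2.COLOR_RGB2BGR))
    c=camera_info(n);print(n,np.array(c["intrinsics"]),c["dist"]);print(np.array(c["T"]))
    b=cv2.resize(cv2.cvtColor(im,cv2.COLOR_RGB2BGR),(800,600),interpolation=cv2.INTER_CUBIC);cv2.imwrite(f"pics/{n}0b.png",b)
print(get_time(),get_ee_rot(),get_tcp_pos(),get_ft_force())
E
```

```text
pics
side [[352.1893   0.     251.6297]
 [  0.     352.1893 195.4843]
 [  0.       0.       1.    ]] [0.0106 0.     0.     0.     0.    ]
[[-0.9886  0.092  -0.1188  0.4451]
 [-0.1495 -0.6792  0.7186  0.7028]
 [-0.0146  0.7282  0.6852  0.7677]
 [ 0.      0.      0.      1.    ]]
top [[352.2646   0.     255.7202]
 [  0.     352.2646 192.6059]
 [  0.       0.       1.    ]] [-0.045  0.     0.     0.     0.   ]
[[ 0.0244  0.9887 -0.1476  0.3655]
 [-0.9997  0.0245 -0.0011 -0.0054]
 [ 0.0026  0.1476  0.989   1.3542]
 [ 0.      0.      0.      1.    ]]
0.1 [-0.0001  0.135   0.9908 -0.0007] [0.167  0.6018 0.222 ] [-0.5095  0.0516 -0.2739]
```

View pics/top0b.png

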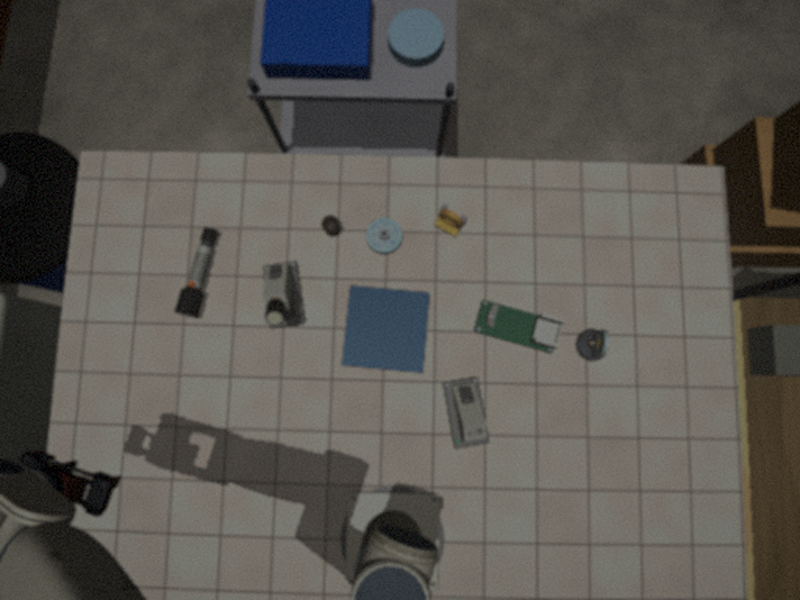

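View pics/side0b.png

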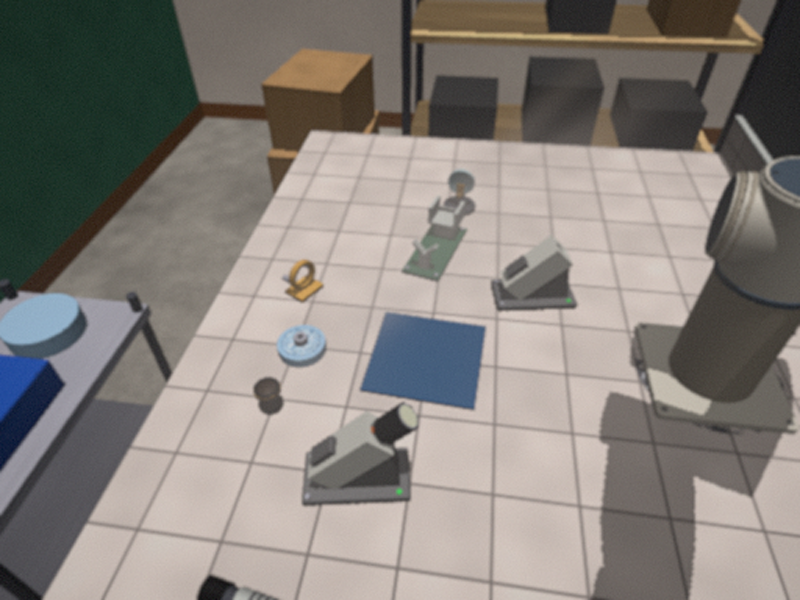

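```bash
cat > h.py <<'E'
import cv2,numpy as np
from scipy.optimize import least_squares
from scipy.spatial.transform import Rotation as R
from station import *
np.set_printoptions(precision=4,suppress=True)
C={n:camera_info(n) for n in("side","top")}
def proj(n,P):
    c=C[n];T=np.linalg.inv(np.array(c["T"]));F=np.diag([1,-1,-1.])
    return cv2.projectPoints(np.atleast_2d(P).astype(float),cv2.Rodrigues(F@T[:3,:3])[0],F@T[:3,3],np.array(c["intrinsics"]),np.array(c["dist"]))[0][:,0]
def onplane(n,uv,z):
    c=C[n];T=np.array(c["T"]);u=cv2.undistortPoints(np.array(uv,float).reshape(-1,1,2),np.array(c["intrinsics"]),np.array(c["dist"]))[:,0]
    d=np.c_[u[:,0],-u[:,1],-np.ones(len(u))]@T[:3,:3].T;o=T[:3,3]
    return o+d*((z-o[2])/d[:,2])[:,None]
def pose(P,x,y,a): return np.atleast_2d(P)@R.from_euler('z',a).as_matrix().T+[x,y,0]
def fit(obs,x0,free=3):
    """obs: (camera, local point, pixel)"""
    f=lambda p:np.concatenate([(proj(n,pose(P,*p))[0]-uv) for n,P,uv in obs])
    s=least_squares(f,x0,loss='soft_l1',x_scale=[.01,.01,.05]);return s.x,f(s.x).reshape(-1,2)
def shot(n,k=6): return np.mean([read_camera(n) for _ in range(k)],0)
def tile(n,im,x,y,w,h,s):
    b=cv2.resize(np.clip(im[y:y+h,x:x+w,::-1]*1.5,0,255).astype(np.uint8),None,fx=s,fy=s,interpolation=cv2.INTER_CUBIC)
    for i in range(-(-x//10)*10,x+w,10): cv2.line(b,(int((i-x+.5)*s),0),(int((i-x+.5)*s),8),(0,0,255),1);cv2.putText(b,str(i),(int((i-x+.5)*s),18),0,.35,(0,0,255))
    for j in range(-(-y//10)*10,y+h,10): cv2.line(b,(0,int((j-y+.5)*s)),(8,int((j-y+.5)*s)),(0,0,255),1);cv2.putText(b,str(j),(9,int((j-y+.5)*s)+4),0,.35,(0,0,255))
    return b
E
python3 - <<'E'
from h import *
t=shot("top");s=shot("side");np.savez("im0.npz",t=t,s=s)
cv2.imwrite("pics/a.png",np.hstack([tile("t",t,157,152,50,75,8),tile("s",s,190,245,80,120,5)]))
cv2.imwrite("pics/b.png",np.vstack([tile("t",t,300,191,100,37,8),np.hstack([tile("s",s,232,107,100,75,4),tile("s",s,225,195,100,75,4)])]))
for n,im in(("top",t),("side",s)):
    hsv=cv2.cvtColor(np.clip(im,0,255).astype(np.uint8),cv2.COLOR_RGB2HSV)
    m=cv2.inRange(hsv,(98,90,30),(118,255,255));
    k,l,st,ce=cv2.connectedComponentsWithStats(m)
    for i in range(1,k):
        if st[i,4]>800 :
            cn=cv2.findContours((l==i).astype(np.uint8),0,2)[0][0];q=cv2.minAreaRect(cn)
            ap=cv2.approxPolyDP(cn,8,True)[:,0];print(n,st[i],ap.tolist(),onplane(n,[ce[i]],.006),onplane(n,ap,.006)[:,:2].tolist())
E
```

```text
top [ 167    0   71   50 3403] [[170, 0], [171, 48], [235, 49], [237, 0]] [[1.2791 0.2376 0.006 ]] [[1.392423045059923, 0.38389972553617224], [1.1667900099800055, 0.3636962083492902], [1.1675086625683397, 0.09680524186294377], [1.3975146256168116, 0.096431892965429]]
top [ 220  184   54   53 2422] [[226, 184], [220, 232], [269, 236], [273, 188]] [[0.4976 0.0286 0.006 ]] [[0.5976284476938583, 0.11226973567447299], [0.4116680301755257, 0.12834982468751202], [0.4011585481849378, -0.05851581921509711], [0.5864192860484889, -0.07050817839336174]]
side [ 232  204   78   57 3276] [[243, 217], [233, 249], [302, 260], [309, 210], [261, 204]] [[0.493  0.0438 0.006 ]] [[0.5886071861221757, -0.0004866244240143702], [0.5956240344539598, 0.1208073440502423], [0.4085787720065145, 0.13140604776502884], [0.39629292121667287, -0.05606496004382233], [0.5428869819551296, -0.06204942819290882]]
side [   0  227   40   73 1734] [[27, 229], [0, 227], [0, 299], [39, 247]] [[1.1783 0.2189 0.006 ]] [[1.1996223092457448, 0.130952450243363], [1.282507966097934, 0.13447875123382613], [1.1264502658436588, 0.34748807481413085], [1.1263602912046067, 0.18717680830535433]]
```

View pics/a.png

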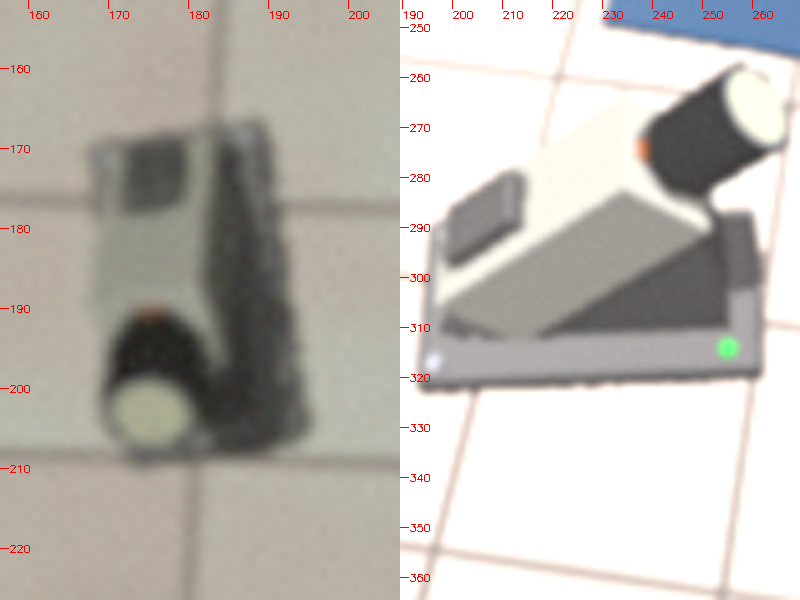

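View pics/b.png

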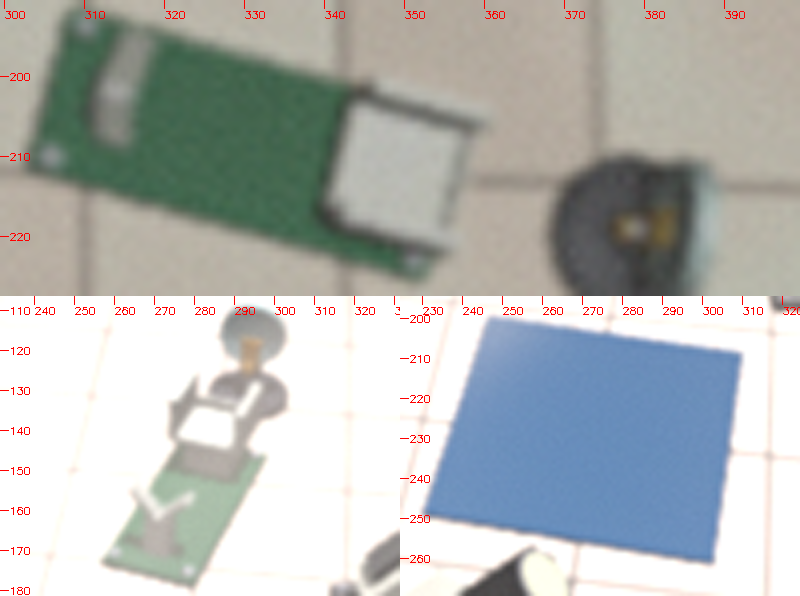

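Top view: target charger (farthest left, lamp inserted) spans (167,168)-(195,208), lens at (174,203); rest base corners (307.5,191.5), (302,211.5), (352.5,225.5). Side view: lens (261.5,265.5), mouth's near corners (232,283)/(250.5,291); rest corners (257.5,172.5), (279,179), (297,146). The other tube is empty and the loose lamp at the top view's left is the larger look-alike.

```bash
cat >> h.py <<'E'
A=np.array([-.5**.5,0,.5**.5]);N=np.array([.5**.5,0,.5**.5]);Y=np.array([0,1.,0]);S=np.array([0,0,.034])
E
python3 - <<'E'
from h import *
L=S+.17*A
obs=[("top",L,(174,203)),("side",L,(261.5,265.5)),
("side",S+.1175*A+.025*N+.025*Y,(232,283)),("side",S+.1175*A-.025*N+.025*Y,(250.5,291)),
("side",S+.0175*A+.025*N+.025*Y,None),]
x0=np.array([.65,.27,0,0.])
base=[("side",(.08,.043,0),(193,322.5)),("side",(-.08,.043,0),(261.5,320.5)),("top",(.08,-.043,.014),(189.3,166.8)),("top",(.08,.043,.014),(167.3,169.7)),("top",(-.08,-.043,.014),(195.3,205)),("side",(-.08,-.043,.014),(261,287))]
def res(p,full=False):
    r=[proj(n,pose(P,*p[:3]))[0]-uv for n,P,uv in obs if uv]
    r+=[proj(n,pose(np.array(P)+[p[3],0,0],*p[:3]))[0]-uv for n,P,uv in base]
    # side edges of the tube: image point on the projected line
    for P,uv in((obs[2][1],(196,305)),(obs[3][1],(213,312))):
        q=proj("side",pose([P,P-.1*A],*p[:3]));d=q[1]-q[0];d/=np.hypot(*d);w=np.array(uv)-q[0];r.append([d[0]*w[1]-d[1]*w[0],0])
    return np.array(r) if full else np.ravel(r)
s=least_squares(res,x0,loss='soft_l1',x_scale=[.01,.01,.05,.01]);print("charger seat x,y,yaw,base",s.x,"\n",res(s.x,True))
print("lamp_head",pose(S+.1475*A,*s.x[:3]))
o=[("top",(-.1,.042,.01),(307.5,191.5)),("top",(-.1,-.042,.01),(302,211.5)),("top",(.1,-.042,.01),(352.5,225.5)),
("side",(-.1,.042,.01),(257.5,172.5)),("side",(-.1,-.042,.01),(279,179)),("side",(.1,-.042,.01),(297,146)),
("side",(-.08,.027,.074),(264,155)),("side",(-.08,-.027,.074),(279,155.5)),("top",(.092,.034,.086),(360,204.5))]
p,r=fit(o,[.5,-.27,-1.7]);print("rest",p,"\n",r)
m=[("top",(.1,.1,.006),(225.3,183.3)),("top",(-.1,.1,.006),(219.3,232.7)),("top",(-.1,-.1,.006),(269.5,236.6)),("top",(.1,-.1,.006),(273.7,187.5)),
("side",(.1,-.1,.006),(247.5,199.8)),("side",(.1,.1,.006),(231.5,248.5)),("side",(-.1,.1,.006),(303,261)),("side",(-.1,-.1,.006),(310.5,208))]
q,r=fit(m,[.5,.03,0]);print("mat",q,"\n",r)
np.savez("poses.npz",ch=s.x,rest=p,mat=q)
# feasibility of tool tilts
ya=s.x[2]
def quat(ax,tau,mouth):  # lamp axis ax (unit), tool z tilted by tau from -normal towards -ax.. closing axis horizontal
    l=np.cross([0,0,1.],ax);l/=np.linalg.norm(l);n=np.cross(ax,l)
    z=-np.cos(tau)*n-np.sin(tau)*ax
    return R.from_matrix(np.c_[np.cross(l,z),l,z])
for sg in(1,-1):
  for t in(0,15,25,35,45):
    a=pose(A,0,0,ya)[0];g=pose(S+.144*A,*s.x[:3])[0];out=[]
    for ax,gp in((a,g),(a,g+.14*a),(np.array([-1,0,0.]),np.array([.44,.03,.026]))):
        r=quat(ax,np.radians(t),0)
        if sg<0: r=r*R.from_euler('z',np.pi)
        k=inverse_kinematics((gp+.019*r.as_matrix()[:,2]).tolist(),r.as_quat(scalar_first=True).tolist());out.append(None if k is None else np.round(k,2).tolist())
    print(sg,t,out)
E
```

```text
charger seat x,y,yaw,base [ 0.622   0.2909  0.1662 -0.0455] 
 [[ 1.3753 -0.5099]
 [-2.2854  0.7373]
 [ 1.2418 -0.6437]
 [ 0.0307  0.2103]
 [-0.414   0.4246]
 [ 0.6046  0.8361]
 [ 0.7753 -0.5898]
 [ 0.8933 -0.4196]
 [-0.4821  1.675 ]
 [-0.1908 -1.6176]
 [ 0.1731  0.    ]
 [ 0.6911  0.    ]]
lamp_head [[0.5191 0.2736 0.1383]]
rest [ 0.5117 -0.2908 -1.8129] 
 [[-0.0482 -0.2662]
 [ 0.1404  0.6388]
 [ 0.2416  0.3402]
 [-0.8856  0.4066]
 [ 1.2428 -0.1447]
 [ 1.0793 -0.0876]
 [-0.9423  0.2228]
 [-0.3133  3.3932]
 [ 1.0106 -0.5765]]
mat [ 0.4973  0.0278 -0.069 ] 
 [[-1.4037 -0.9572]
 [-0.9832  1.1663]
 [ 1.1623  2.2259]
 [ 1.4612 -0.3994]
 [-0.8009 -0.9746]
 [-1.5     0.1297]
 [ 0.5325  0.1324]
 [ 0.4784  0.082 ]]
1 0 [[0.39, 0.87, 1.3, 0.16, 1.75, 1.76], [0.42, 0.62, 1.53, 0.18, 1.76, 1.79], [0.04, 0.57, 2.13, -0.0, 0.45, 1.61]]
1 15 [[0.41, 0.73, 1.45, 0.12, 1.47, 1.77], [0.44, 0.49, 1.64, 0.14, 1.52, 1.8], None]
1 25 [[0.42, 0.65, 1.56, 0.09, 1.27, 1.78], [0.46, 0.4, 1.73, 0.1, 1.35, 1.83], [0.06, 0.59, 2.38, 3.23, 0.27, -1.61]]
1 35 [[0.44, 0.58, 1.67, 0.05, 1.07, 1.82], [0.49, 0.32, 1.82, 0.06, 1.17, 1.87], [0.07, 0.69, 2.46, 3.21, 0.62, -1.57]]
1 45 [[0.46, 0.51, 1.78, -0.0, 0.85, 1.87], [0.52, 0.24, 1.92, 0.0, 0.98, 1.93], [0.08, 0.84, 2.52, 3.21, 1.01, -1.55]]
-1 0 [[0.39, 0.87, 1.3, 0.16, 1.75, -1.39], [0.42, 0.62, 1.53, 0.18, 1.76, -1.36], [0.04, 0.57, 2.13, -0.0, 0.45, -1.53]]
-1 15 [[0.41, 0.73, 1.45, 0.12, 1.47, -1.38], [0.44, 0.49, 1.64, 0.14, 1.52, -1.34], None]
-1 25 [[0.42, 0.65, 1.56, 0.09, 1.27, -1.36], [0.46, 0.4, 1.73, 0.1, 1.35, -1.31], [0.06, 0.59, 2.38, 3.23, 0.27, 1.53]]
-1 35 [[0.44, 0.58, 1.67, 0.05, 1.07, -1.33], [0.49, 0.32, 1.82, 0.06, 1.17, -1.28], [0.07, 0.69, 2.46, 3.21, 0.62, 1.57]]
-1 45 [[0.46, 0.51, 1.78, -0.0, 0.85, -1.27], [0.52, 0.24, 1.92, 0.0, 0.98, -1.21], [0.08, 0.84, 2.52, 3.21, 1.01, 1.59]]
```

```bash
cat >> h.py <<'E'
def box(lo,hi): 
    c=np.array([[x,y,z] for x in(lo[0],hi[0]) for y in(lo[1],hi[1]) for z in(lo[2],hi[2])],float)
    return c,[(i,j) for i in range(8) for j in range(i) if bin(i^j).count('1')==1]
def lines(b,n,P,E,x,y,s,col):
    q=(proj(n,P)-[x,y]+.5)*s
    for i,j in E: cv2.line(b,tuple(np.int32(q[i]*16)),tuple(np.int32(q[j]*16)),col,1,cv2.LINE_AA,4)
def chg_models(p):
    F=np.c_[A,Y,N]; out=[]
    P,E=box((.02,-.025,-.025),(.119,.025,.025));out.append((pose(P@F.T+S,*p[:3]),E,(0,0,255)))
    P,E=box((p[3]-.08,-.043,0),(p[3]+.08,.043,.014));out.append((pose(P,*p[:3]),E,(255,0,0)))
    a=np.radians(np.arange(8)*45+22.5);r=.02/np.cos(np.pi/8)
    P=np.array([S+x*A+r*(np.cos(t)*Y+np.sin(t)*N) for x in(.125,.17) for t in a]);E=[(k+i,k+(i+1)%8) for k in(0,8) for i in range(8)]
    out.append((pose(P,*p[:3]),E,(0,200,0)));return out
def rest_models(p):
    out=[]
    for lo,hi,c in(((-.1,-.042,0),(.1,.042,.01),(255,0,0)),((.036,-.034,.05),(.092,.034,.086),(0,0,255)),((-.08,-.027,.01),(-.064,.027,.074),(0,0,255))):
        P,E=box(lo,hi);out.append((pose(P,*p),E,c))
    return out
E
python3 - <<'E'
from h import *
z=np.load("im0.npz");d=np.load("poses.npz")
ts=[]
for n,im,m,(x,y,w,h,s) in(("top",z["t"],chg_models(d["ch"]),(157,160,50,50,6)),("side",z["s"],chg_models(d["ch"]),(188,250,83,75,6)),
   ("top",z["t"],rest_models(d["rest"]),(298,180,72,50,4)),("side",z["s"],rest_models(d["rest"]),(238,122,75,62,4))):
    b=tile(n,im*(.75 if n=="side" else 1),x,y,w,h,s)
    for P,E,c in m: lines(b,n,P,E,x,y,s,c)
    ts.append(b)
o=np.zeros((600,800,3),np.uint8)
o[:300,:300]=ts[0];o[:450,300:798]=ts[1];o[300:500,:288]=ts[2];o[350:598,498:798]=0;
o[450:600,300:600]=ts[3][40:190]
cv2.imwrite("pics/c.png",o)
E
```

```text
(no output)
```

View pics/c.png

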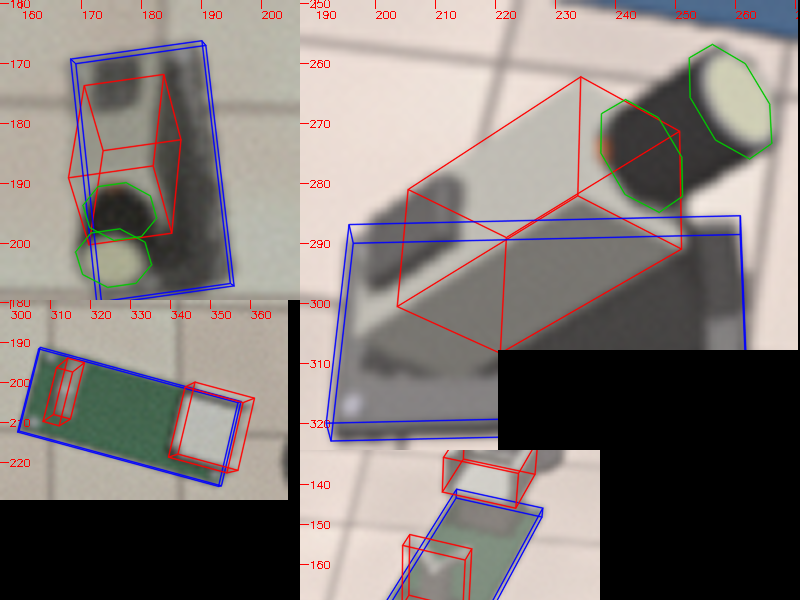

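Overlay matches within about 1 px in both views (head octagon and base edges coincide), so I go for the head with the tool square to the lamp's axis.

```bash
cat >> h.py <<'E'
def tool(ax,flip=False):
    "tool square to the lamp axis ax, closing horizontally"
    ax=np.array(ax,float)/np.linalg.norm(ax);l=np.cross([0,0,1.],ax);l/=np.linalg.norm(l);n=np.cross(ax,l)
    r=R.from_matrix(np.c_[np.cross(l,-n),l,-n]);return r*R.from_euler('z',np.pi) if flip else r
def q4(r): return r.as_quat(scalar_first=True).tolist()
def tcp(g,r,back=0): return (np.array(g)+(.019-back)*r.as_matrix()[:,2]).tolist()
def st(s=""): print(s,"t%.2f"%get_time(),"w%.3f"%get_grip_width(),"ff",np.round(get_finger_force(),1),"F",np.array(get_ft_force()),"M",np.array(get_ft_torque()),"tcp",np.array(get_tcp_pos()))
E
python3 - <<'E'
from h import *
ch=np.load("poses.npz")["ch"];a=pose(A,0,0,ch[2])[0];g=pose(S+.143*A,*ch[:3])[0];r=tool(a,True)
move_pose(tcp(g,r,.10),q4(r));st("above")
print(movel(tcp(g,r),v=.12,until_force=8));st("at")
command_gripper(0.0);st("grip")
b=tile("s",shot("side",3),180,225,100,75,8);cv2.imwrite("pics/d.png",b)
E
```

```text
above t2.62 w1.000 ff 0.0 F [-0.1072  0.3628  0.3355] M [ 0.1177 -0.2904  0.0434] tcp [0.5782 0.2848 0.1927]
False
at t3.60 w0.996 ff 0.0 F [-0.7101 -0.1359  0.1435] M [ 0.0951 -0.2783  0.0037] tcp [0.5097 0.2723 0.1222]
grip t4.40 w0.450 ff 29.9 F [0.8199 0.1652 0.9741] M [ 0.0939 -0.2857 -0.0601] tcp [0.509  0.272  0.1217]
```

View pics/d.png

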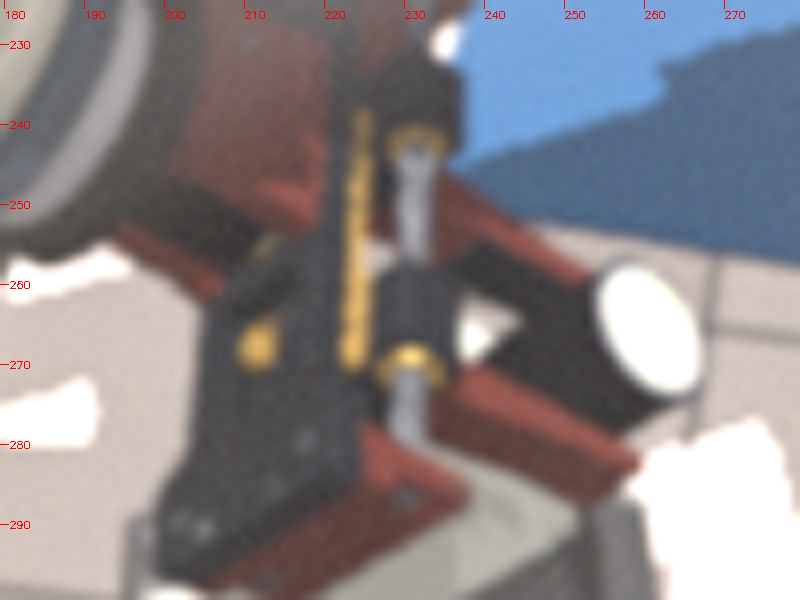

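The picture shows the fingers closed square on the black head (lens at (260,266)), clear of the tube; width 39.6 mm, no side load. Draw it out.

Run:
```python
from h import *
ch=np.load("poses.npz")["ch"];a=pose(A,0,0,ch[2])[0];g=pose(S+.143*A,*ch[:3])[0];r=tool(a,True)
for d,v in((.003,.02),(.006,.02),(.012,.02),(.04,.06),(.09,.1),(.15,.12)):
    movel(tcp(g+d*a,r),v=v);st(d)
    f=np.array(get_ft_force());print("  along %.1f"%(f@a))
```

```text
0.003 t4.85 w0.456 ff 29.9 F [ 1.6448  0.0161 -1.9032] M [ 0.1503 -0.7355 -0.0637] tcp [0.507  0.2716 0.1237]
  along -2.5
0.006 t5.15 w0.452 ff 29.9 F [ 3.734   0.6196 -4.421 ] M [ 0.2884 -1.1178 -0.0003] tcp [0.5051 0.2713 0.1257]
  along -5.8
0.012 t5.60 w0.455 ff 29.9 F [ 2.5262  0.0098 -1.4586] M [ 0.1718 -0.8589  0.0686] tcp [0.5005 0.2705 0.1304]
  along -2.8
0.04 t6.22 w0.453 ff 29.9 F [ 1.3197  0.3572 -0.9393] M [ 0.1196 -0.4225 -0.037 ] tcp [0.4808 0.2672 0.1501]
  along -1.6
0.09 t6.87 w0.453 ff 29.9 F [ 0.3745  0.0327 -1.1038] M [ 0.1062 -0.4872 -0.0121] tcp [0.4461 0.2614 0.1854]
  along -1.0
0.15 t7.52 w0.450 ff 29.9 F [-0.3553  0.0618 -3.6431] M [ 0.0729 -0.5195  0.016 ] tcp [0.4046 0.2544 0.2275]
  along -2.3
```

Run:
```python
from h import *
s=shot("side",3);t=shot("top",3)
def draw(n,im,x,y,w,h,k):
    b=tile(n,im*.8,x,y,w,h,k)
    r=R.from_quat(get_ee_rot(),scalar_first=True).as_matrix();g=np.array(get_tcp_pos())-.019*r[:,2]
    ch=np.load("poses.npz")["ch"];a=pose(A,0,0,ch[2])[0];l=np.cross([0,0,1],a);m=np.cross(a,l);O=g-.058*a
    P=[O+x_*a+q*.014*m+p*.014*l for x_ in(-.085,.04) for p,q in((1,0),(-1,0),(0,1),(0,-1))]
    lines(b,n,np.array(P),[(0,4),(1,5),(2,6),(3,7),(0,1),(2,3)],x,y,k,(0,255,0));return b
cv2.imwrite("pics/e.png",np.hstack([draw("side",s,215,165,100,120,5),np.vstack([draw("top",t,150,165,60,100,5),np.zeros((100,300,3),np.uint8)])]))
```

```text
(no output)
```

View pics/e.png

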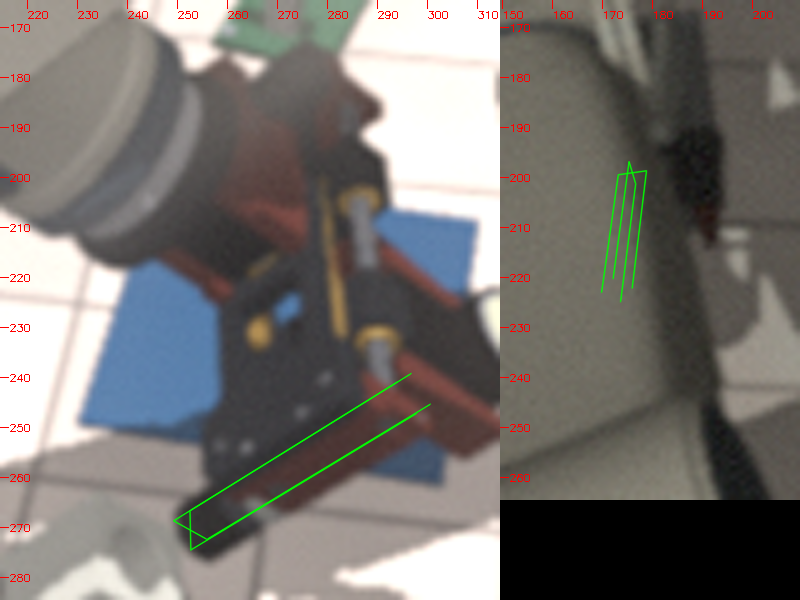

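The tail at (253,271) sits within ~2 px of where a rigidly held lamp would have it: out of the charger, no appreciable droop. Lay it on the mat.

Run:
```python
from h import *
m=np.load("poses.npz")["mat"];O=np.array([m[0]+.005,m[1],0])
ax=np.array([-np.cos(.048),0,np.sin(.048)]);r=tool(ax,True)
G=lambda z:tcp([O[0]-.058,O[1],z],r)
move_pose(G(.13),q4(r));st("over")
movel(G(.042),v=.1);st("low")
print(movel(G(.022),v=.02,until_force=2));st("touch")
b=tile("s",shot("side",2),220,185,100,75,8);cv2.imwrite("pics/f.png",b)
```

```text
over t8.82 w0.453 ff 29.9 F [ 1.0096 -0.1361 -2.8583] M [ 0.0271  0.0509 -0.0445] tcp [0.4442 0.0282 0.1114]
low t9.85 w0.453 ff 29.9 F [ 0.0325 -0.0852 -2.5719] M [ 0.0266  0.0662 -0.0136] tcp [0.4438 0.0279 0.0234]
True
touch t10.53 w0.454 ff 30.0 F [0.2018 1.7065 3.991 ] M [0.2786 0.0032 0.0113] tcp [0.4434 0.028  0.0099]
```

View pics/f.png

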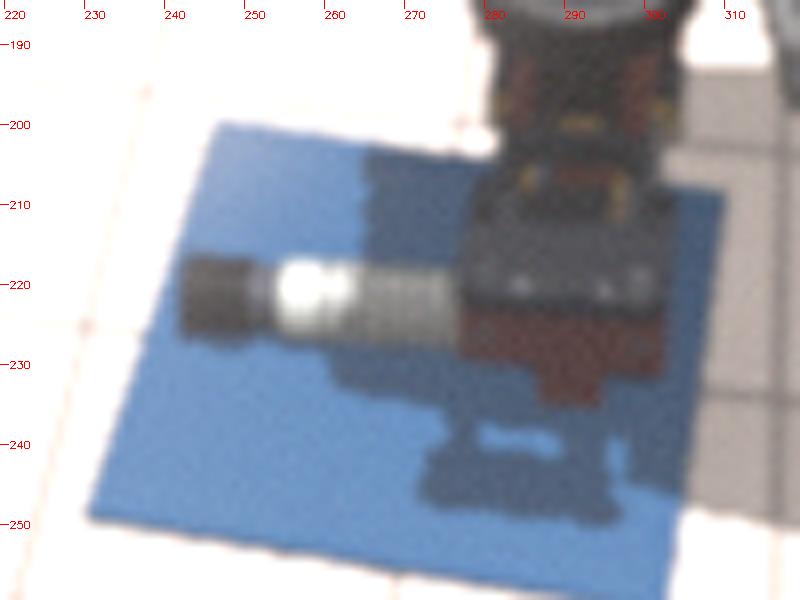

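Lamp lies along the mat with the tail at (243,222), head in the fingers; contact felt at the expected height. Let go, rise, and measure.

Run:
```python
from h import *
command_gripper(1.0);st("open")
p=np.array(get_tcp_pos());r=R.from_quat(get_ee_rot(),scalar_first=True).as_matrix()
movel((p-.12*r[:,2]).tolist(),v=.2)
# draw back out of view of both cameras
q=get_joint_pos();q=list(q);q[0]+=-.9;movej(q);st("aside")
s=shot("side",4);t=shot("top",4);np.savez("im1.npz",s=s,t=t)
b=np.zeros((600,800,3),np.uint8);b[:328]=tile("s",s,230,195,100,41,8);b[330:600,:360]=tile("t",t,218,183,60,45,6);b[330:600,380:800]=tile("t",t,260,180,105,67,4)[:270]if 0 else 0
cv2.imwrite("pics/g.png",b)
```

```text
open t11.51 w0.998 ff 0.0 F [0.507  0.5983 0.2279] M [ 0.0211 -0.0204 -0.0209] tcp [0.4428 0.0278 0.0098]
aside t13.72 w1.002 ff 0.0 F [ 0.0569  0.2145 -0.2991] M [-0.0179  0.0327 -0.0283] tcp [ 0.3006 -0.3331  0.1288]
```

View pics/g.png

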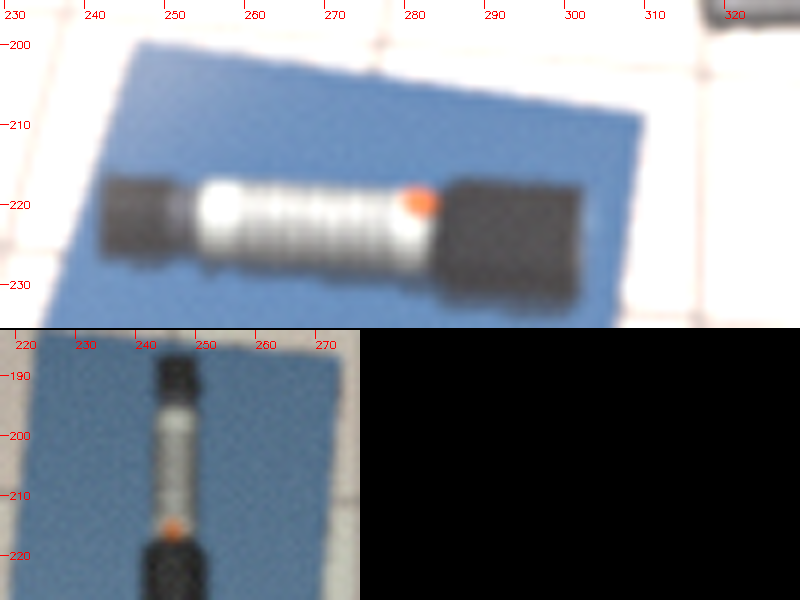

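Run:
```python
from h import *
z=lambda x:.026+(x-.04)*.048
o=[("side",(-.085,0,z(-.085)),(241.0,221.5)),("side",(.085,0,z(.085)),(301.7,224.7)),("side",(.04,0,z(.04)),(283,224)),("side",(-.048,0,z(-.048)),(253.5,222)),
("top",(-.085,0,z(-.085)),(246.7,186.3)),("top",(.04,0,z(.04)),(246.8,217.2)),("top",(-.048,0,z(-.048)),(246.7,195))]
p,r=fit(o,[.5,.028,3.14]);print(p);print(r)
print(fit(o[:4],p)[0],fit(o[4:],p)[0])
np.save("lamp.npy",p)
rest=np.load("poses.npz")["rest"]
for f in(0,1):
    for nm,(x,y,a,zz) in(("mat",(*p,.03)),("rest",(*rest,.075)),("rest+",(*rest,.16))):
        r=tool([np.cos(a),np.sin(a),0],f);print(f,nm,np.round(inverse_kinematics(tcp([x,y,zz],r),q4(r)),2))
```

```text
[0.5049 0.029  3.1628]
[[-0.3952 -0.0225]
 [-1.3679 -0.0315]
 [ 1.2467 -0.1925]
 [-0.132   0.158 ]
 [ 0.1362 -0.4125]
 [-0.2256  1.1084]
 [ 0.059   0.3634]]
[0.5042 0.029  3.159 ] [0.5063 0.0286 3.1743]
0 mat [ 0.03  0.61  1.99 -0.    0.55  1.58]
0 rest [-0.54  0.6   1.8  -0.    0.74 -0.29]
0 rest+ [-0.54  0.47  1.77 -0.    0.9  -0.29]
1 mat [ 0.03  0.61  1.99 -0.    0.55 -1.56]Traceback (most recent call last):
  File "<stdin>", line 11, in <module>
    return _wrapfunc(a, 'round', decimals=decimals, out=out)
    return _wrapit(obj, method, *args, **kwds)
    result = getattr(arr, method)(*args, **kwds)
TypeError: unsupported operand type(s) for *: 'NoneType' and 'float'
```

Lamp lies at about (0.505, 0.029) with the lens towards the robot (tail at side (241,221), lens end (302,225)), free on the mat. Take it by the barrel and lower it to just above the rest, watching forces.

Run:
```python
from h import *
p=np.load("lamp.npy");p[0]=.5045;p[2]=3.155;rest=np.load("poses.npz")["rest"]
ax=np.array([np.cos(p[2])*np.cos(.048),np.sin(p[2])*np.cos(.048),np.sin(.048)]);r=tool(ax)
O=np.array([p[0],p[1],.026-.04*.048]);off=np.array([0,0,.0055]);g=O+.008*ax+off
move_pose(tcp(g,r,.12),q4(r));print(movel(tcp(g,r),v=.12,until_force=6));st("at")
command_gripper(0.0);st("grip")
movel((np.array(tcp(g,r))+[0,0,.17]).tolist(),v=.25);st("lift")
u=np.array([np.cos(rest[2]),np.sin(rest[2]),0]);r2=tool(u)
B=np.array([rest[0],rest[1],0])+(.008-.003)*u
G=lambda z,dx=0:tcp(B+dx*u+[0,0,z+.0055],r2)
move_pose(G(.20),q4(r2));st("over")
movel(G(.10),v=.12);st("z.10")
print(movel(G(.0745),v=.03,until_force=4));st("z.0745")
```

```text
False
at t17.91 w1.004 ff 0.0 F [-0.2198  0.1815 -0.5286] M [-0.0009  0.1758 -0.0454] tcp [0.4961 0.0289 0.0115]
grip t18.87 w0.311 ff 30.0 F [0.6473 0.0985 0.5033] M [-0.0896  0.1011  0.0413] tcp [0.4956 0.0288 0.011 ]
lift t19.70 w0.315 ff 30.0 F [ 0.282  -0.4862 -2.5832] M [-0.0094  0.1342  0.0228] tcp [0.4946 0.0288 0.18  ]
over t21.36 w0.314 ff 30.0 F [-0.507   0.0763 -2.5501] M [-0.049   0.1279 -0.0129] tcp [ 0.5103 -0.295   0.1858]
z.10 t22.34 w0.313 ff 30.0 F [-0.4726 -0.552  -2.2023] M [-0.1012  0.0694  0.018 ] tcp [ 0.511  -0.2959  0.0872]
False
z.0745 t23.34 w0.312 ff 30.0 F [ 0.342  -0.5506 -3.3131] M [-0.0149  0.0406 -0.0224] tcp [ 0.5106 -0.2957  0.0611]
```

Run:
```python
from h import *
rest=np.load("poses.npz")["rest"];u=np.array([np.cos(rest[2]),np.sin(rest[2]),0]);v=np.array([-u[1],u[0],0])
p0=np.array(get_tcp_pos())
f0=np.array(get_ft_force());print(f0@u,f0@v)
print(movel((p0+.013*u).tolist(),v=.015,until_force=2.5));p1=np.array(get_tcp_pos());st("lip");f=np.array(get_ft_force());print("moved",(p1-p0)@u*1e3,f@u,f@v)
movel((p1-.004*u).tolist(),v=.03)
# lateral probes against the cheeks / V
c=np.array(get_tcp_pos());w=[]
for s in(1,-1):
    h=movel((c+s*.009*v).tolist(),v=.015,until_force=2.5);q=np.array(get_tcp_pos());w.append((q-c)@v*1e3);print(s,h,w[-1],np.array(get_ft_force())@v,np.array(get_ft_torque()))
    movel(c.tolist(),v=.04)
st("back")
```

```text
0.45255118010996037 0.4640104831031842
True
lip t23.82 w0.312 ff 30.0 F [-0.6849  0.4067 -2.264 ] M [-0.0558  0.0809 -0.0289] tcp [ 0.509  -0.3     0.0606]
moved 4.59821263589072 -0.23058846044437226 -0.7624309140520739
1 True 4.620305724833932 -0.18192404173639973 [0.0017 0.0524 0.0029]
-1 True -4.135553659171329 2.367353444593772 [-0.0722 -0.2283 -0.1585]
back t25.46 w0.308 ff 30.0 F [-0.5891  0.0563 -2.2055] M [ 0.0161  0.0412 -0.0431] tcp [ 0.5098 -0.2957  0.0602]
```

Run:
```python
from h import *
rest=np.load("poses.npz")["rest"];u=np.array([np.cos(rest[2]),np.sin(rest[2]),0]);v=np.array([-u[1],u[0],0])
c=np.array(get_tcp_pos())
h=movel((c+.011*u).tolist(),v=.012,until_force=4);p1=np.array(get_tcp_pos())
f=np.mean([np.array(get_ft_force()) for _ in range(8)],0);print(h,(p1-c)@u*1e3,f@u,f@v);st()
```

```text
True 4.33194667502243 -1.1266588309364765 -0.1982793314846127
 t25.98 w0.312 ff 30.0 F [ 0.0776  1.1413 -2.748 ] M [-0.058   0.0369 -0.04  ] tcp [ 0.5082 -0.2998  0.0597]
```

Run:
```python
from h import *
rest=np.load("poses.npz")["rest"];u=np.array([np.cos(rest[2]),np.sin(rest[2]),0]);v=np.array([-u[1],u[0],0])
p=np.array(get_tcp_pos())-.004*u+.0002*v
movel(p.tolist(),v=.03);wait(.2);st("back")
print(movel([p[0],p[1],.0535],v=.012,until_force=3));wait(.2);st("down");f=np.array(get_ft_force());print(f@u,f@v)
s=shot("side",3);t=shot("top",3)
b=np.hstack([tile("s",s,240,105,66,100,6),tile("t",t,300,175,66,100,6)])
cv2.imwrite("pics/h.png",b)
```

```text
back t26.45 w0.310 ff 30.0 F [ 1.3699  0.0648 -1.5829] M [-0.0646  0.0966 -0.0385] tcp [ 0.5092 -0.2959  0.0596]
True
down t26.98 w0.311 ff 30.0 F [ 2.5805 -0.3955  5.1234] M [-0.0877 -0.3067 -0.1184] tcp [ 0.5097 -0.2961  0.0572]
-0.23477670681101956 2.600100711552922
```

Seated within about 0.7 mm of the expected height with small forces; let go, rise and take the last look.

Run:
```python
from h import *
command_gripper(1.0);st("open")
p=np.array(get_tcp_pos());movel((p+[0,0,.15]).tolist(),v=.12);st("up")
q=list(get_joint_pos());q[0]+=.75;movej(q);wait(.3)
s=shot("side",4);t=shot("top",4);rest=np.load("poses.npz")["rest"]
def d(n,im,x,y,w,h,k,ov):
    b=tile(n,im*.8,x,y,w,h,k)
    if ov:
        a=np.radians(np.arange(8)*45+22.5);r=.02/np.cos(np.pi/8)
        P=np.array([[xx,r*np.cos(w_),.07+r*np.sin(w_)] for xx in(.04,.085) for w_ in a]+[[-.085,.014*np.cos(w_),.07+.014*np.sin(w_)] for w_ in a])
        lines(b,n,pose(P,*rest),[(k_+i,k_+(i+1)%8) for k_ in(0,8,16) for i in range(8)],x,y,k,(0,255,0))
    return b
b=np.vstack([np.hstack([d("side",s,245,105,66,50,6,0),d("side",s,245,105,66,50,6,1)]),np.hstack([d("top",t,300,182,66,50,6,0),d("top",t,300,182,66,50,6,1)])])
cv2.imwrite("pics/i.png",b);print(b.shape)
```

```text
open t28.32 w1.000 ff 0.0 F [1.5575 0.6566 0.296 ] M [-0.089   0.0997  0.0189] tcp [ 0.5088 -0.2956  0.0566]
up t29.72 w1.001 ff 0.0 F [-0.4349 -0.6105 -0.347 ] M [-0.0823  0.0488 -0.0028] tcp [ 0.5083 -0.2954  0.2058]
(600, 792, 3)
```

View pics/i.png

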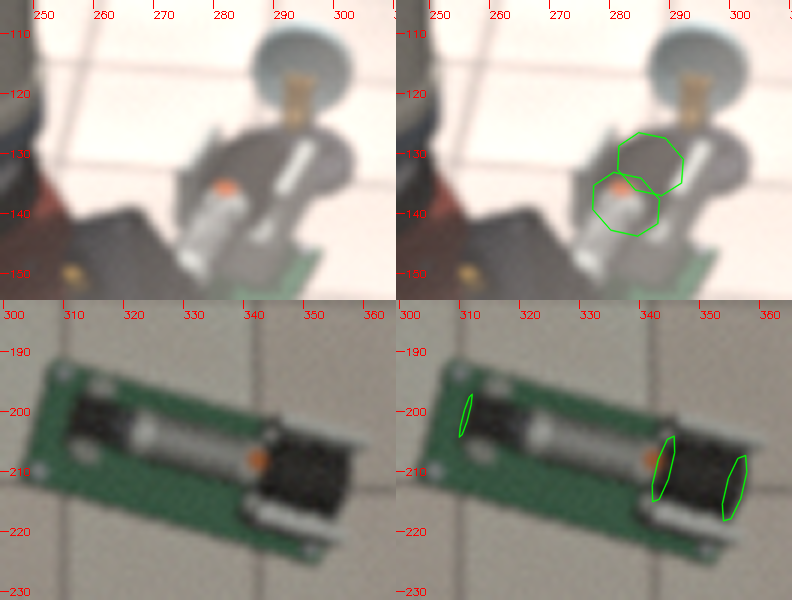

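The last picture shows the lamp level in the rest: tail cap in the V at top (312,201), head between the cheeks at (350,211), lens towards the mirror, which has not moved. The gripper is clear, so I hand it in.

```bash
python3 -c "
from station import *
print(get_time(),job_done())"
```

```text
the job is handed in; nothing more can be done
32.0 None
```

The lamp was drawn from the charger by its head, laid on the mat and let go, then taken by the barrel and set in the green rest with the lens towards the mirror; I handed the job in at 32.0 s with the gripper clear and, in my last picture, the mirror stand where it was (I did not check the lap, mount or eyepiece again, but the arm did not go near them).

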